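Complete the row of steel shakers on the spice shelf

TASK

A low wooden spice shelf on the cooktop holds two matching plain steel shakers, one near each end. Two more of the same shakers stand out on the cooktop among other jars: stand them upright on the shelf, in the gap between the two, so that all four make one straight, evenly spaced row along the middle of the board. Set them down rather than drop them, and leave everything else where it stands.

Things in the scene. Friction and masses are not known exactly. Their poses are not given: they have to be found in the camera images.
- rack: low fixed wooden shelf: board 84 deep (x, front to back) by 290 mm long (y), top 40 mm above the cooktop; 10 mm cheeks at both ends rise 22 mm above it, an 8 mm rail at the back edge 12 mm; front open. Origin on the cooktop under the board's centre, z up; turned up to 0.2 rad. End shakers stand at x = 0, y = +-105 mm; the empty places of the even row are x = 0, y = +-35 mm
- end_left: plain straight-sided cylindrical shaker of grey steel, 38 mm in diameter, 88 mm tall (body 70 mm, thin groove, cap 37 mm across), 60 to 130 g; origin at the centre of its underside, z up. Stands on the board near its +y end, in place already; loose, to be left there
- end_right: plain straight-sided cylindrical shaker of grey steel, 38 mm in diameter, 88 mm tall (body 70 mm, thin groove, cap 37 mm across), 60 to 130 g; origin at the centre of its underside, z up. Stands on the board near its -y end, in place already; loose, to be left there
- stray_a: plain straight-sided cylindrical shaker of grey steel, 38 mm in diameter, 88 mm tall (body 70 mm, thin groove, cap 37 mm across), 60 to 130 g; origin at the centre of its underside, z up. Stands upright on the cooktop to the right of the shelf; one of the two to be put in the row (either may take either empty place)
- stray_b: plain straight-sided cylindrical shaker of grey steel, 38 mm in diameter, 88 mm tall (body 70 mm, thin groove, cap 37 mm across), 60 to 130 g; origin at the centre of its underside, z up. Stands upright on the cooktop to the right of the shelf; the other one to be put in the row. Overhead, a microwave with a bar handle overhangs the back of the range: beyond x = 0.57 m from the robot it leaves only 0.46 m above the cooktop
- glass_shaker: bystander: waisted glass salt shaker with a domed top, 44 mm across, 90 mm tall, loose; stands among the stray shakers; origin at the centre of its underside
- jar_white: bystander: clear spice jar with a wide white lid, 47 mm across, 98 mm tall, loose; stands among the stray shakers; origin at the centre of its underside
- jar_green: bystander: spice jar with a dark green screw cap, 46 mm across, 106 mm tall, loose; stands among the stray shakers; origin at the centre of its underside

How it is judged:
At the end, for the whole second after the job is handed in: Both stray shakers stand upright (7 degrees), at rest on the board, one in each empty place: within 15 mm of the evenly spaced place along the board and of its middle line front to back. The end shakers, glass shaker and spice jars stand upright within 15 mm of where they were (((y of stray_a in the frame of rack between 0.02 and 0.05 m and y of stray_b in the frame of rack between -0.05 and -0.02 m) or (y of stray_b in the frame of rack between 0.02 and 0.05 m and y of stray_a in the frame of rack between -0.05 and -0.02 m)) and x of stray_a in the frame of rack between -0.015 and 0.015 m and z of stray_a in the frame of rack between 0.034 and 0.046 m and angle between each of stray_a, stray_b, end_left, end_right, glass_shaker, jar_white, jar_green's own z axis and vertical below 0.12 rad and linear speed of each of stray_a, stray_b below 0.02 m/s and x of stray_b in the frame of rack between -0.015 and 0.015 m and z of stray_b in the frame of rack between 0.034 and 0.046 m and distance of each of end_left, end_right, glass_shaker, jar_white, jar_green from where it was at the start of the episode below 0.015 m); the robot touches nothing.
It fails at once if something that already stood in its place (an end shaker, the glass shaker or a spice jar) is pushed more than 30 mm or knocked over (distance of any of end_left, end_right, glass_shaker, jar_white, jar_green from where it was at the start of the episode above 0.03 m or angle between any of end_left, end_right, glass_shaker, jar_white, jar_green's own z axis and vertical above 0.5 rad).
It fails at once if a steel shaker is knocked over (angle between any of stray_a, stray_b's own z axis and vertical above 0.8 rad).
It fails at once if a steel shaker is dropped: out of the fingers with its foot more than 35 mm above the board ((height (world z) of stray_a above 0.075 m and contact force between stray_a and the fingers below 0.05 N) or (height (world z) of stray_b above 0.075 m and contact force between stray_b and the fingers below 0.05 N)).
It also fails if it takes over 64 s, if anything falls off the work surface, if the arm or the gripper's body presses on something with over 40 N, if the wrist force passes 120 N, or if a joint passes its speed limit or range.

ROBOT

A 7-joint arm with a two-finger parallel gripper is mounted at the origin on a cart in front of the work surface, level with it; the furniture and walls round the work are solid. World frame = base frame: x ahead of the robot, y to its left, z up, the work surface at z = 0. Lengths are in m, angles in rad, forces in N, time in s.
With the tool pointing down it reaches from about 0.425 to 0.925 m from the base axis. Payload 6.8 kg.
Tool frame: the origin (TCP) lies on the centre line of the jaws, within the pads' length; the fingertips stand 8 mm ahead of it and the grasp point (between the pads) lies 11 mm behind it; z points along the fingers, y is the line along which they close (so a half turn about z gives the same grasp; the last joint's range is limited). The gripper opens to 88 mm and grips with 3 to 60 N. Pads are 20 mm wide; open, the fingers measure 115 mm over their backs; the gripper's body (75 mm by 178 mm) begins 61 mm behind the grasp point.
Start: joints at [1.097, 0.477, 0.022, 1.555, -0.011, 1.109, -0.083], TCP at [0.241, -0.63, 0.231] pointing down, gripper open.
Joint ranges: [-2.96, 2.96], [-0.34, 2.1], [-1.41, 1.46], [0.24, 2.44], [-1.37, 4.51], [0.17, 1.92], [-2.96, 2.96]. Speed limits (rad/s): [2.39, 2.39, 3.14, 3.14, 3.14, 3.14, 3.14].

INTERFACE

Orientations are given as [roll, pitch, yaw] about the fixed x, y, z axes, in that order (R = Rz(yaw) Ry(pitch) Rx(roll)).
In Python, from plant import ctrl gives the robot as it stands.
- The arm moves only by the tool apply_moves, never from a script. Its argument "deltas" is a list of rows, each an object of numbers: "wx", "wy", "wz": the turn, a rotation vector about the tool's x, y, z in degrees; "x", "y", "z": the shift along the tool's x, y, z in m; "jaw": the finger opening in m, from 0 to 0.0878. A call has 1 to 10 rows; each row shifts and turns the commanded pose from where the row before left it, along the tool's axes as they then stand; what a row does not reach is not made up. A row lasts 1/10 s, in which the tool goes at most 50 mm and 8.59 degrees, less where a joint would pass 70% of its speed; a pose out of reach is approached as far as the arm can. A call is refused whole if a number of a shift passes 0.05 or a number of a turn 8.59, either way. A call with a gripper value outside its range is refused whole. The fingers move at their own pace and stop on an object; the grip force is fixed at half the most. Time passes only in rows, so rows that do not move let the fingers close. It gives the time, the measured TCP pose, the force, the opening and the grip force at its end, in the units of the state.
- ctrl.read_state(): the state, without advancing time (a new reading comes with each control period).
- ctrl.camera(name): name is "side" or "top"; returns a dict with "frame" (420x560x3 uint8, red, green, blue), "mtx" (3x3 intrinsics, pixels), "D" ([k1, k2, p1, p2, k3] as OpenCV has them; the pictures are not rectified), "rvec" (rotation vector, rad) and "tvec" (3), from world to camera coordinates, as OpenCV has them. Camera axes: x right, y down, z forward; pixel columns grow to the right and rows downward; lengths in m; the calibration is good to about 2 mm. A picture is of the moment at which its call begins. There is no depth.
- ctrl.hand_in(): hands the job in; it is judged then, once.
The state is a dict: "clock": time; "joint_pos": joint angles; "qvel": joint speeds; "effort": joint torques, N m; "position": TCP position; "orientation": TCP orientation; "contact_force": force on the tool from outside, world axes, zero at the start; "torque": the same for the moment, N m; "gripper_width": opening from 0.0 (shut) to 1.0 (fully open); "grasp_force": force on a finger pad.
Only numpy, scipy, OpenCV 4.12 (cv2) and the standard library are available. Lean on these libraries where they do the work, as an engineer would, in place of code of your own. Each camera call takes 0.05 s, during which the arm holds its last target. There are 200 camera calls.

## Working session

There is one attempt and no reset: what is moved stays moved. The work goes in short steps, Python scripts to look and compute and a tool call to move; the robot and the scene stay as the last step left them, time stands still between calls to the robot, and variables do not carry over. Pictures are saved under pics/ and viewed, at most 10 in all, crops included, and the job is handed in when it is done.

Besides the shell and the picture viewer there is one more tool, called after "Call:" by a JSON object that holds its "fn" and its "kwargs", one argument or row to a line. apply_moves: Moves the arm, as the interface text tells. Its arguments: {"type":"object","properties":{"deltas":{"type":"array","items":{"type":"object","properties":{"wx":{"type":"number"},"wy":{"type":"number"},"wz":{"type":"number"},"x":{"type":"number"},"y":{"type":"number"},"z":{"type":"number"},"jaw":{"type":"number"}}}}},"required":["deltas"]}

```bash
mkdir -p pics; python3 - <<'E'
from plant import ctrl
import cv2,pickle
s=ctrl.read_state();print(s)
d={}
for n in("top","side"):
    c=ctrl.camera(n);d[n]=c;cv2.imwrite(f"pics/{n}0.png",c["frame"][:,:,::-1])
    print(n,c["mtx"],c["D"],c["rvec"],c["tvec"])
pickle.dump(d,open("c0.pkl","wb"))
E
```

```text
{'clock': 0.0, 'joint_pos': array([ 1.09690991,  0.47778066,  0.02231589,  1.55638477, -0.01150877,
        1.1093139 , -0.08310216]), 'qvel': array([-0.0008576 ,  0.00068637,  0.00109006, -0.00174142, -0.0003529 ,
       -0.00031481, -0.00116691]), 'effort': array([ 2.87913408e-04, -5.82857430e+01,  1.53469808e+00, -2.72610515e+01,
       -5.43935818e-02,  1.70144829e-02,  1.39117874e-04]), 'position': array([ 0.24124042, -0.62981642,  0.22972244]), 'orientation': array([-3.13983707e+00,  1.10692770e-04,  3.65823912e-01]), 'contact_force': array([0.39347141, 0.118294  , 0.07413062]), 'torque': array([ 0.01836179,  0.03392753, -0.0328873 ]), 'grasp_force': 0.0, 'gripper_width': 1.0020512233135754}
top [[385.32992883   0.         284.82024987]
 [  0.         385.32992883 208.23489127]
 [  0.           0.           1.        ]] [0.00261845 0.         0.         0.         0.        ] [ 2.15069385 -2.19925311  0.12821323] [-0.0151713   0.44651419  0.97986407]
side [[429.662412     0.         271.70190869]
 [  0.         429.662412   211.19937887]
 [  0.           0.           1.        ]] [-0.09235179  0.          0.          0.          0.        ] [ 0.54432108 -2.33037295  1.58421469] [0.39671359 0.11220865 0.79054412]
```

View pics/top0.png

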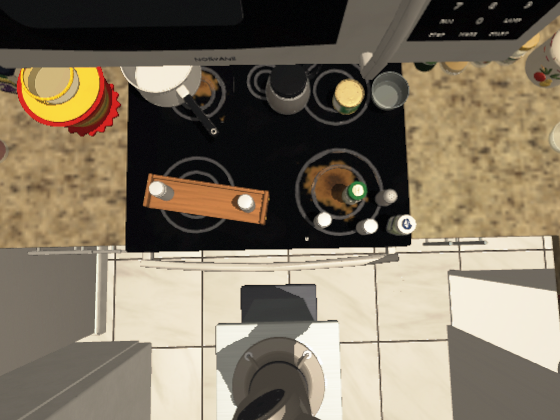

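View pics/side0.png

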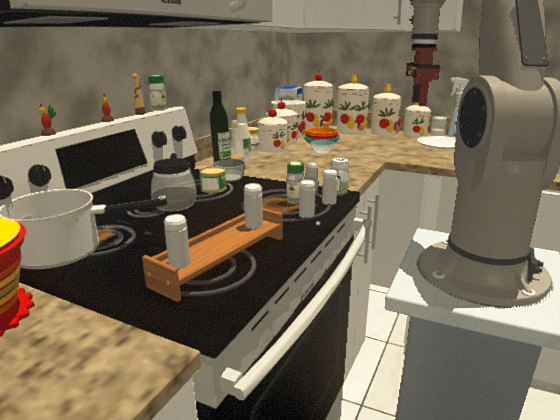

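```bash
cat > h.py <<'E'
import numpy as np,cv2,pickle
def ray(c,uv):
    p=cv2.undistortPoints(np.array(uv,float).reshape(-1,1,2),c["mtx"],np.array(c["D"],float)).reshape(-1,2)
    R=cv2.Rodrigues(np.array(c["rvec"],float))[0]
    return -R.T@np.ravel(c["tvec"]),np.c_[p,np.ones(len(p))]@R
def plane(c,uv,z):
    o,d=ray(c,uv);return o+d*((z-o[2])/d[:,2])[:,None]
def proj(c,X):
    return cv2.projectPoints(np.array(X,float).reshape(-1,1,3),np.array(c["rvec"],float),np.array(c["tvec"],float),c["mtx"],np.array(c["D"],float))[0].reshape(-1,2)
E
python3 - <<'E'
from h import *
d=pickle.load(open("c0.pkl","rb"))
for n in d:
    print(n,ray(d[n],[[0,0]])[0],proj(d[n],[[0,0,0],[.6,0,0],[.24,-.63,.23],[.57,0,.46]]))
t=d["top"];print(plane(t,[[157,188],[245,202]],.128),plane(t,[[323,219],[370,226],[390,197]],.088))
a=d["top"]["frame"][165:245,300:425,::-1];b=d["side"]["frame"][150:230,270:370,::-1]
a=cv2.resize(a,None,fx=6,fy=6,interpolation=2)[:,:750];
r=d["top"]["frame"][165:235,135:275,::-1]
cv2.imwrite("pics/a.png",a)
b=cv2.resize(b,(400,300),interpolation=2);r=cv2.resize(r,(700,300),interpolation=2)[:,:]
cv2.imwrite("pics/b.png",np.vstack([np.hstack([b,np.zeros((300,300,3),np.uint8)]),r]))
E
```

```text
top [ 0.34275143 -0.00952731  1.02086697] [[278.85091339 383.92144353]
 [274.10080865 152.69387125]
 [585.56679326 292.02052907]
 [270.10346259  96.9174359 ]]
side [0.03673504 0.79699806 0.39796619] [[481.90094702 270.6532279 ]
 [214.65952957 219.27081596]
 [418.73379098 100.9355764 ]
 [214.40217674  14.71653978]]
[[0.48908208 0.27338771 0.128     ]
 [0.45182675 0.06895382 0.128     ]] [[ 0.41105318 -0.11629103  0.088     ]
 [ 0.39150043 -0.23002892  0.088     ]
 [ 0.46144831 -0.28241695  0.088     ]]
```

View pics/a.png

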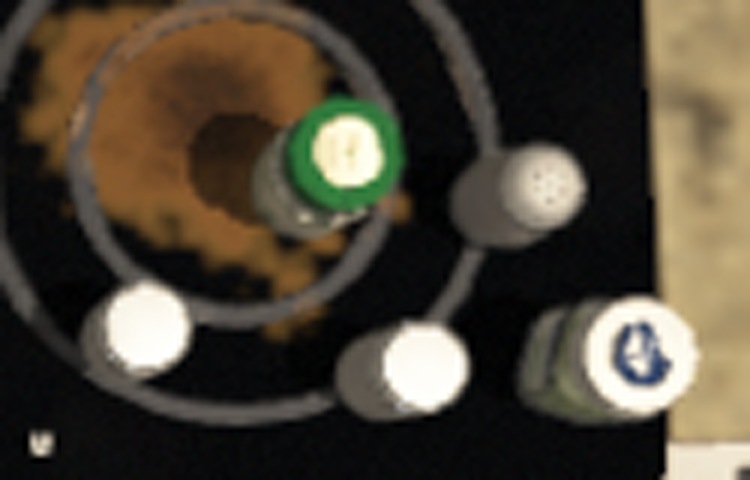

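View pics/b.png

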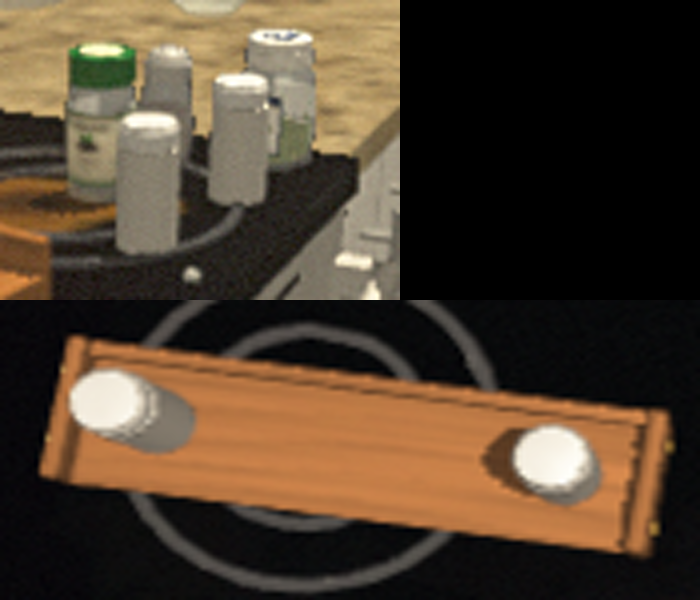

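Top view: the two strays have plain white tops at about (325,220) and (371,226). The perforated domed glass shaker is at (390,196), the green jar at (358,191) and the white jar at (407,224). The end shakers are at (157,188) and (245,202). The side view agrees. Next I refine these with masks.

```bash
cat >> h.py <<'E'
def caps(c,seeds,z,lo=205,r=11):
    g=c["frame"].min(2);out=[]
    for u,v in seeds:
        m=np.zeros(g.shape,np.uint8);cv2.circle(m,(round(u),round(v)),r,255,-1)
        m=((g>lo)&(m>0)).astype(np.uint8)
        n,l,s,ce=cv2.connectedComponentsWithStats(m)
        k=1+np.argmax(s[1:,4]);out.append((*ce[k],s[k,4]))
    o=np.array(out);return o,plane(c,o[:,:2],z)
def tool(pos,yaw,tgt):
    d=np.array(tgt)-pos;c,s=np.cos(yaw),np.sin(yaw)
    return np.round([c*d[0]+s*d[1],s*d[0]-c*d[1],-d[2]],4)
E
python3 - <<'E'
from h import *
d=pickle.load(open("c0.pkl","rb"));t=d["top"]
o,E=caps(t,[(156.5,188.5),(245.4,202)],.128);print(o,E)
o,S=caps(t,[(324.7,219.5),(371,226)],.088);print(o,S)
print("glass",plane(t,[[390.3,196.3]],.088),"green",plane(t,[[357.8,190.8]],.106),"white",plane(t,[[406.7,224.5]],.098))
# side check: project predicted bases and top centres
print("side",proj(d["side"],np.vstack([E,S,E-[0,0,.088],S-[0,0,.088]])))
m=E.mean(0);u=E[0]-E[1];L=np.linalg.norm(u);u/=L
print("L",L,"theta",np.arctan2(-u[0],u[1]),"places",m+.035*u,m-.035*u)
# board corners in the top view: front edge and back outline, orange mask
h=cv2.cvtColor(t["frame"],cv2.COLOR_RGB2HSV);k=((h[...,0]<14)&(h[...,1]>130)&(h[...,2]>110)).astype(np.uint8);k[:165]=0;k[235:]=0;k[:,:130]=0;k[:,280:]=0
c=max(cv2.findContours(k,0,1)[0],key=cv2.contourArea);r=cv2.minAreaRect(c);print(r,plane(t,cv2.boxPoints(r),.05))
E
```

```text
[[155.76744186 188.13953488 129.        ]
 [244.9037037  201.14814815 135.        ]] [[0.48881266 0.27624287 0.128     ]
 [0.45383117 0.06915322 0.128     ]]
[[324.04615385 219.16153846 130.        ]
 [370.15671642 225.7761194  134.        ]] [[ 0.41060383 -0.11882319  0.088     ]
 [ 0.39203578 -0.23043565  0.088     ]]
glass [[ 0.46316095 -0.28324309  0.088     ]] green [[ 0.47583062 -0.20025437  0.106     ]] white [[ 0.39262275 -0.31638863  0.098     ]]
side [[173.55911108 216.6075336 ]
 [251.58862786 184.78238714]
 [306.09827702 181.05494873]
 [329.12767345 170.28347671]
 [178.43783938 262.79259347]
 [252.80368096 224.34256992]
 [305.51201734 215.04695342]
 [327.97357937 202.01471956]]
L 0.21002339536691397 theta -0.16733984983455524 places [0.47715151 0.20720914 0.128     ] [0.46549232 0.13818695 0.128     ]
((205.55467224121094, 198.6291046142578), (122.78961944580078, 33.53257369995117), 8.383248329162598) [[0.4560542  0.33428215 0.05      ]
 [0.54074396 0.32317837 0.05      ]
 [0.48826038 0.01517217 0.05      ]
 [0.40407008 0.02906629 0.05      ]]
```

Call:
{"fn": "apply_moves", "kwargs": {
  "deltas": [
    {"wz": -7.43, "jaw": 0.07},
    {"wz": -7.43},
    {"wz": -7.43},
    {"wz": -7.43},
    {"wz": -7.43},
    {"wz": -7.43},
    {"wz": -7.43},
    {"wz": -7.4}
  ]
}}

```text
schema error: expected keys wx, wy, wz, x, y, z, jaw
```

Call:
{"fn": "apply_moves", "kwargs": {
  "deltas": [
    {"x": 0.045, "y": 0.008},
    {"x": 0.045, "y": 0.008},
    {"x": 0.045, "y": 0.008},
    {"x": 0.045, "y": 0.008},
    {"x": 0.045, "y": 0.008},
    {"x": 0.045, "y": 0.008},
    {"x": 0.045, "y": 0.008},
    {"x": 0.045, "y": 0.008},
    {"x": 0.045, "y": 0.008},
    {"x": 0.045, "y": 0.008}
  ]
}}

```text
schema error: expected keys wx, wy, wz, x, y, z, jaw
```

```bash
cat > g.py <<'E'
import sys
from h import *
from plant import ctrl
s=ctrl.read_state();print(s["clock"],s["position"],s["orientation"],s["joint_pos"].round(2),s["gripper_width"],s["contact_force"])
print(tool(s["position"],s["orientation"][2],[float(a) for a in sys.argv[1:4]]),"wz deg",np.degrees(s["orientation"][2]-1.403))
E
python3 g.py .4106 -.1188 .15
```

```text
0.1 [ 0.24123855 -0.62986848  0.22981189] [-3.13999849e+00  1.51484376e-04  3.65806700e-01] [ 1.1   0.48  0.02  1.56 -0.01  1.11 -0.08] 1.0018970524096882 [ 0.32102114 -0.09321421  0.66925271]
[ 0.341  -0.4167  0.0798] wz deg -59.426798644369235
```

All keys are needed in every row.

Call:
{"fn": "apply_moves", "kwargs": {
  "deltas": [
    {"wx": 0, "wy": 0, "wz": -7.43, "x": 0, "y": 0, "z": 0, "jaw": 0.07},
    {"wx": 0, "wy": 0, "wz": -7.43, "x": 0, "y": 0, "z": 0, "jaw": 0.07},
    {"wx": 0, "wy": 0, "wz": -7.43, "x": 0, "y": 0, "z": 0, "jaw": 0.07},
    {"wx": 0, "wy": 0, "wz": -7.43, "x": 0, "y": 0, "z": 0, "jaw": 0.07},
    {"wx": 0, "wy": 0, "wz": -7.43, "x": 0, "y": 0, "z": 0, "jaw": 0.07},
    {"wx": 0, "wy": 0, "wz": -7.43, "x": 0, "y": 0, "z": 0, "jaw": 0.07},
    {"wx": 0, "wy": 0, "wz": -7.43, "x": 0, "y": 0, "z": 0, "jaw": 0.07},
    {"wx": 0, "wy": 0, "wz": -7.42, "x": 0, "y": 0, "z": 0, "jaw": 0.07}
  ]
}}

```text
clock: 0.9
position: [0.2413, -0.6301, 0.2301]
orientation: [-3.141, -0.001, 1.408]
contact_force: [1.2, 0.4, -0.3]
gripper_width: 0.798
grasp_force: 0.0
```

Call:
{"fn": "apply_moves", "kwargs": {
  "deltas": [
    {"wx": 0, "wy": 0, "wz": 0, "x": 0.045, "y": 0.008, "z": 0, "jaw": 0.07},
    {"wx": 0, "wy": 0, "wz": 0, "x": 0.045, "y": 0.008, "z": 0, "jaw": 0.07},
    {"wx": 0, "wy": 0, "wz": 0, "x": 0.045, "y": 0.008, "z": 0, "jaw": 0.07},
    {"wx": 0, "wy": 0, "wz": 0, "x": 0.045, "y": 0.008, "z": 0, "jaw": 0.07},
    {"wx": 0, "wy": 0, "wz": 0, "x": 0.045, "y": 0.008, "z": 0, "jaw": 0.07},
    {"wx": 0, "wy": 0, "wz": 0, "x": 0.045, "y": 0.008, "z": 0, "jaw": 0.07},
    {"wx": 0, "wy": 0, "wz": 0, "x": 0.045, "y": 0.008, "z": 0, "jaw": 0.07},
    {"wx": 0, "wy": 0, "wz": 0, "x": 0.045, "y": 0.008, "z": 0, "jaw": 0.07},
    {"wx": 0, "wy": 0, "wz": 0, "x": 0.045, "y": 0.008, "z": 0, "jaw": 0.07},
    {"wx": 0, "wy": 0, "wz": 0, "x": 0.045, "y": 0.008, "z": 0, "jaw": 0.07}
  ]
}}

```text
clock: 1.9
position: [0.3955, -0.1982, 0.2306]
orientation: [-3.141, 0.0, 1.403]
contact_force: [-0.2, 0.1, 0.0]
gripper_width: 0.796
grasp_force: 0.0
```

```bash
python3 g.py .4106 -.1188 .15
```

```text
1.9 [ 0.39549052 -0.19824581  0.23059438] [-3.14145812e+00  3.03512155e-04  1.40275906e+00] [ 0.77  0.12 -0.47  2.06  0.07  0.98  0.09] 0.7955229823408535 [-0.21901057  0.07637091  0.01441168]
[0.0809 0.0016 0.0806] wz deg -0.01380488543543474
```

Call:
{"fn": "apply_moves", "kwargs": {
  "deltas": [
    {"wx": 0, "wy": 0, "wz": 0, "x": 0.04, "y": 0.001, "z": 0, "jaw": 0.07},
    {"wx": 0, "wy": 0, "wz": 0, "x": 0.041, "y": 0.0006, "z": 0, "jaw": 0.07},
    {"wx": 0, "wy": 0, "wz": 0, "x": 0, "y": 0, "z": 0.03, "jaw": 0.07},
    {"wx": 0, "wy": 0, "wz": 0, "x": 0, "y": 0, "z": 0.03, "jaw": 0.07},
    {"wx": 0, "wy": 0, "wz": 0, "x": 0, "y": 0, "z": 0.02, "jaw": 0.07},
    {"wx": 0, "wy": 0, "wz": 0, "x": 0, "y": 0, "z": 0, "jaw": 0.07}
  ]
}}

```text
clock: 2.5
position: [0.4084, -0.1199, 0.1484]
orientation: [-3.136, -0.001, 1.404]
contact_force: [-0.9, -0.5, 0.4]
gripper_width: 0.798
grasp_force: 0.0
```

```bash
python3 g.py .4106 -.1188 .049; python3 - <<'E'
from h import *
from plant import ctrl
a=ctrl.camera("side")["frame"][60:240,200:400,::-1];b=ctrl.camera("top")["frame"][140:260,270:430,::-1]
cv2.imwrite("pics/n1.png",np.hstack([cv2.resize(a,(400,360)),cv2.resize(b,(400,360))]))
E
```

```text
2.5 [ 0.40839995 -0.1198674   0.14836388] [-3.13610041e+00 -8.90327783e-04  1.40368848e+00] [ 0.62  0.23 -0.54  2.17  0.16  0.79 -0.18] 0.7975408596909498 [-0.903919   -0.52409431  0.36534582]
[0.0014 0.002  0.0994] wz deg 0.039447137768982087
```

View pics/n1.png

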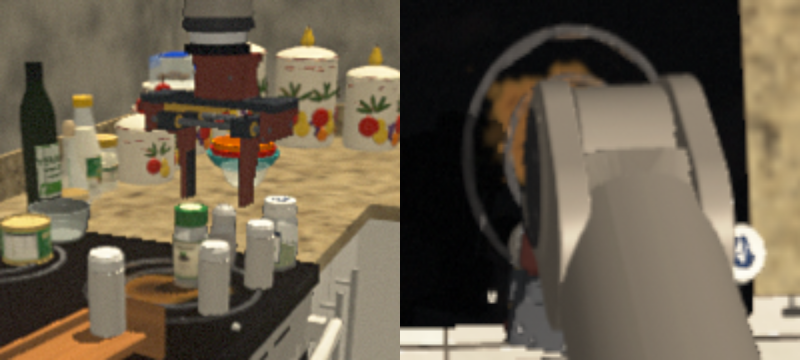

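In the side half, the fingers at columns 188 and 246 straddle stray 1, whose cap is at (214,245) and lies midway between them. In the top half, the arm hides the strays. I'll descend and grip.

Call:
{"fn": "apply_moves", "kwargs": {
  "deltas": [
    {"wx": 0, "wy": 0, "wz": 0, "x": 0.001, "y": 0.002, "z": 0.02, "jaw": 0.07},
    {"wx": 0, "wy": 0, "wz": 0, "x": 0, "y": 0, "z": 0.02, "jaw": 0.07},
    {"wx": 0, "wy": 0, "wz": 0, "x": 0, "y": 0, "z": 0.02, "jaw": 0.07},
    {"wx": 0, "wy": 0, "wz": 0, "x": 0, "y": 0, "z": 0.02, "jaw": 0.07},
    {"wx": 0, "wy": 0, "wz": 0, "x": 0, "y": 0, "z": 0.019, "jaw": 0.07},
    {"wx": 0, "wy": 0, "wz": 0, "x": 0, "y": 0, "z": 0, "jaw": 0.07},
    {"wx": 0, "wy": 0, "wz": 0, "x": 0, "y": 0, "z": 0, "jaw": 0.07}
  ]
}}

```text
clock: 3.3
position: [0.4136, -0.12, 0.0527]
orientation: [3.14, 0.0, 1.403]
contact_force: [0.9, -0.8, 0.4]
gripper_width: 0.798
grasp_force: 0.0
```

```bash
python3 g.py .4106 -.1188 .049
```

```text
3.3 [ 0.41355696 -0.12001756  0.05268459] [3.14040614e+00 2.04993649e-04 1.40278088e+00] [ 0.53  0.4  -0.46  2.24  0.33  0.56 -0.35] 0.7981294323796404 [ 0.8535212  -0.79292843  0.43258912]
[ 0.0007 -0.0031  0.0037] wz deg -0.012554658094837657
```

Call:
{"fn": "apply_moves", "kwargs": {
  "deltas": [
    {"wx": 0, "wy": 0, "wz": 0, "x": 0.0005, "y": -0.002, "z": 0.002, "jaw": 0.07},
    {"wx": 0, "wy": 0, "wz": 0, "x": 0, "y": 0, "z": 0, "jaw": 0.055},
    {"wx": 0, "wy": 0, "wz": 0, "x": 0, "y": 0, "z": 0, "jaw": 0.048},
    {"wx": 0, "wy": 0, "wz": 0, "x": 0, "y": 0, "z": 0, "jaw": 0.044},
    {"wx": 0, "wy": 0, "wz": 0, "x": 0, "y": 0, "z": 0, "jaw": 0.04},
    {"wx": 0, "wy": 0, "wz": 0, "x": 0, "y": 0, "z": 0, "jaw": 0.036},
    {"wx": 0, "wy": 0, "wz": 0, "x": 0, "y": 0, "z": 0, "jaw": 0.03},
    {"wx": 0, "wy": 0, "wz": 0, "x": 0, "y": 0, "z": 0, "jaw": 0.03},
    {"wx": 0, "wy": 0, "wz": 0, "x": 0, "y": 0, "z": 0, "jaw": 0.03}
  ]
}}

```text
clock: 4.2
position: [0.4109, -0.119, 0.0497]
orientation: [3.142, 0.0, 1.403]
contact_force: [-1.0, -0.6, 2.7]
gripper_width: 0.426
grasp_force: 30.0
```

```bash
python3 g.py .4106 -.1188 .049
```

```text
4.2 [ 0.41087243 -0.1189722   0.0497128 ] [3.14155797e+00 7.12359400e-05 1.40302382e+00] [ 0.53  0.41 -0.45  2.24  0.34  0.55 -0.35] 0.42610681605176015 [-1.00826746 -0.58975624  2.65619837]
[ 0.0001 -0.0003  0.0007] wz deg 0.0013650278916609953
```

Call:
{"fn": "apply_moves", "kwargs": {
  "deltas": [
    {"wx": 0, "wy": 0, "wz": 0, "x": 0, "y": 0, "z": -0.01, "jaw": 0.03},
    {"wx": 0, "wy": 0, "wz": 0, "x": 0, "y": 0, "z": -0.02, "jaw": 0.03},
    {"wx": 0, "wy": 0, "wz": 0, "x": 0, "y": 0, "z": -0.03, "jaw": 0.03},
    {"wx": 0, "wy": 0, "wz": 0, "x": 0, "y": 0, "z": -0.03, "jaw": 0.03},
    {"wx": 0, "wy": 0, "wz": 0, "x": 0, "y": 0, "z": -0.03, "jaw": 0.03},
    {"wx": 0, "wy": 0, "wz": 0, "x": 0, "y": 0, "z": -0.02, "jaw": 0.03},
    {"wx": 0, "wy": 0, "wz": 0, "x": 0, "y": 0, "z": -0.015, "jaw": 0.03},
    {"wx": 0, "wy": 0, "wz": 0, "x": 0, "y": 0, "z": 0, "jaw": 0.03}
  ]
}}

```text
clock: 5.0
position: [0.4119, -0.1191, 0.2068]
orientation: [3.138, 0.001, 1.403]
contact_force: [0.4, 0.8, -1.4]
gripper_width: 0.424
grasp_force: 30.0
```

Call:
{"fn": "apply_moves", "kwargs": {
  "deltas": [
    {"wx": 0, "wy": 0, "wz": 0, "x": 0.02, "y": 0.001, "z": 0, "jaw": 0.03},
    {"wx": 0, "wy": 0, "wz": 0, "x": 0.037, "y": 0.001, "z": 0, "jaw": 0.03},
    {"wx": 0, "wy": 0, "wz": 0, "x": 0.037, "y": 0.001, "z": 0, "jaw": 0.03},
    {"wx": 0, "wy": 0, "wz": 0, "x": 0.037, "y": 0.001, "z": 0, "jaw": 0.03},
    {"wx": 0, "wy": 0, "wz": 0, "x": 0.037, "y": 0.001, "z": 0, "jaw": 0.03},
    {"wx": 0, "wy": 0, "wz": 0, "x": 0.037, "y": 0.001, "z": 0, "jaw": 0.03},
    {"wx": 0, "wy": 0, "wz": 0, "x": 0.037, "y": 0.001, "z": 0, "jaw": 0.03},
    {"wx": 0, "wy": 0, "wz": 0, "x": 0.037, "y": 0.001, "z": 0, "jaw": 0.03},
    {"wx": 0, "wy": 0, "wz": 0, "x": 0.03, "y": 0.001, "z": 0, "jaw": 0.03},
    {"wx": 0, "wy": 0, "wz": 0, "x": 0.022, "y": 0.001, "z": 0, "jaw": 0.03}
  ]
}}

```text
clock: 6.0
position: [0.4752, 0.208, 0.2037]
orientation: [-3.14, -0.0, 1.405]
contact_force: [1.2, -0.3, -1.4]
gripper_width: 0.426
grasp_force: 30.0
```

```bash
python3 - <<'E'
from h import *
from plant import ctrl
c=ctrl.camera("side");pickle.dump(c,open("c1.pkl","wb"))
cv2.imwrite("pics/n2.png",cv2.resize(c["frame"][40:300,120:380,::-1],(600,600)))
E
python3 g.py .4772 .2072 .0897
```

```text
6.05 [0.47546938 0.21142995 0.20411082] [-3.14019734 -0.00358838  1.40795383] [ 0.08  0.34 -0.74  1.91  0.27  0.99 -0.95] 0.42618767743072333 [ 1.46128655  2.71656975 -1.22022464]
[-0.0039  0.0024  0.1144] wz deg 0.28383340477092406
```

View pics/n2.png

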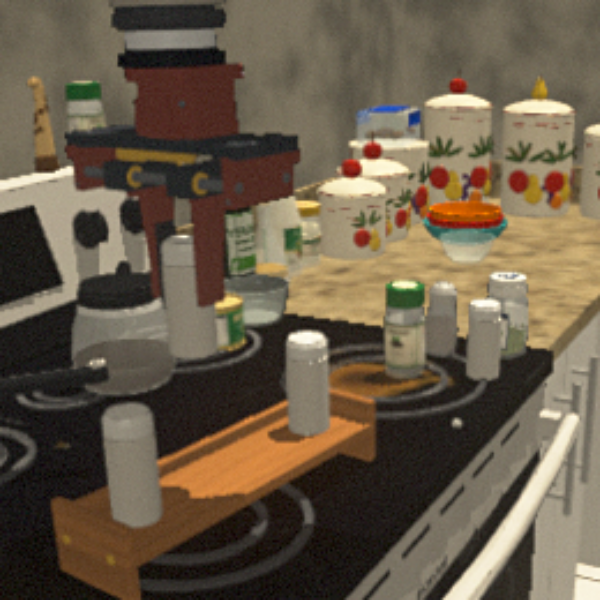

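The held shaker is upright at about (190,300) in the crop. The end shakers and the jars haven't moved. I'll let the arm settle at half height, then correct.

Call:
{"fn": "apply_moves", "kwargs": {
  "deltas": [
    {"wx": 0, "wy": 0, "wz": 0, "x": 0, "y": 0, "z": 0.02, "jaw": 0.03},
    {"wx": 0, "wy": 0, "wz": 0, "x": 0, "y": 0, "z": 0.03, "jaw": 0.03},
    {"wx": 0, "wy": 0, "wz": 0, "x": 0, "y": 0, "z": 0.03, "jaw": 0.03},
    {"wx": 0, "wy": 0, "wz": 0, "x": 0, "y": 0, "z": 0.01, "jaw": 0.03},
    {"wx": 0, "wy": 0, "wz": 0, "x": 0, "y": 0, "z": 0, "jaw": 0.03},
    {"wx": 0, "wy": 0, "wz": 0, "x": 0, "y": 0, "z": 0, "jaw": 0.03},
    {"wx": 0, "wy": 0, "wz": 0, "x": 0, "y": 0, "z": 0, "jaw": 0.03}
  ]
}}

```text
clock: 6.75
position: [0.4768, 0.2062, 0.116]
orientation: [3.14, -0.001, 1.403]
contact_force: [0.9, 0.3, -1.5]
gripper_width: 0.43
grasp_force: 30.0
```

```bash
python3 g.py .4772 .2072 .0897
python3 - <<'E'
from h import *
from plant import ctrl
c=ctrl.camera("side");p=ctrl.read_state()["position"]
b=p-[0,0,.0497];print("pred foot/top px",proj(c,[b,b+[0,0,.088]]))
f=c["frame"].astype(int);v=int(proj(c,[b+[0,0,.015]])[0,1])
print("row",v,[tuple(x) for x in f[v,175:245:3]])
E
```

```text
6.75 [0.47682308 0.20622597 0.11599619] [ 3.13965301e+00 -1.29341835e-03  1.40285744e+00] [ 0.02  0.45 -0.68  1.99  0.39  0.82 -1.05] 0.4296894157870429 [ 0.92961296  0.30591676 -1.54033606]
[0.001  0.0002 0.0263] wz deg -0.008168273989170232
pred foot/top px [[205.77343309 235.50731859]
 [202.40822433 190.6459266 ]]
row 228 [(np.int64(146), np.int64(140), np.int64(122)), (np.int64(139), np.int64(133), np.int64(120)), (np.int64(134), np.int64(127), np.int64(117)), (np.int64(127), np.int64(121), np.int64(107)), (np.int64(58), np.int64(55), np.int64(48)), (np.int64(32), np.int64(28), np.int64(24)), (np.int64(23), np.int64(21), np.int64(16)), (np.int64(95), np.int64(91), np.int64(78)), (np.int64(130), np.int64(122), np.int64(101)), (np.int64(132), np.int64(123), np.int64(106)), (np.int64(138), np.int64(123), np.int64(112)), (np.int64(137), np.int64(129), np.int64(111)), (np.int64(130), np.int64(124), np.int64(107)), (np.int64(124), np.int64(117), np.int64(102)), (np.int64(156), np.int64(107), np.int64(64)), (np.int64(108), np.int64(69), np.int64(40)), (np.int64(108), np.int64(74), np.int64(42)), (np.int64(118), np.int64(76), np.int64(45)), (np.int64(198), np.int64(127), np.int64(65)), (np.int64(211), np.int64(134), np.int64(64)), (np.int64(207), np.int64(130), np.int64(66)), (np.int64(92), np.int64(59), np.int64(37)), (np.int64(95), np.int64(66), np.int64(34)), (np.int64(106), np.int64(72), np.int64(46))]
```

Call:
{"fn": "apply_moves", "kwargs": {
  "deltas": [
    {"wx": 0, "wy": 0, "wz": 0, "x": 0.001, "y": 0, "z": 0.01, "jaw": 0.03},
    {"wx": 0, "wy": 0, "wz": 0, "x": 0, "y": 0, "z": 0.008, "jaw": 0.03},
    {"wx": 0, "wy": 0, "wz": 0, "x": 0, "y": 0, "z": 0.004, "jaw": 0.03},
    {"wx": 0, "wy": 0, "wz": 0, "x": 0, "y": 0, "z": 0.002, "jaw": 0.03},
    {"wx": 0, "wy": 0, "wz": 0, "x": 0, "y": 0, "z": 0.001, "jaw": 0.03},
    {"wx": 0, "wy": 0, "wz": 0, "x": 0, "y": 0, "z": 0, "jaw": 0.03},
    {"wx": 0, "wy": 0, "wz": 0, "x": 0, "y": 0, "z": 0, "jaw": 0.03},
    {"wx": 0, "wy": 0, "wz": 0, "x": 0, "y": 0, "z": 0, "jaw": 0.03}
  ]
}}

```text
clock: 7.6
position: [0.4762, 0.2068, 0.0898]
orientation: [3.141, -0.0, 1.403]
contact_force: [-1.1, 0.4, 0.3]
gripper_width: 0.428
grasp_force: 30.0
```

```bash
python3 g.py .4772 .2072 .0897
```

```text
7.6 [0.47616288 0.20681004 0.08977525] [ 3.14146190e+00 -1.44867939e-04  1.40300723e+00] [-0.    0.49 -0.65  2.01  0.42  0.77 -1.08] 0.42803060380559654 [-1.12875926  0.36873628  0.34728254]
[0.0006 0.001  0.0001] wz deg 0.00041442574974517393
```

Call:
{"fn": "apply_moves", "kwargs": {
  "deltas": [
    {"wx": 0, "wy": 0, "wz": 0, "x": 0, "y": 0, "z": 0, "jaw": 0.042},
    {"wx": 0, "wy": 0, "wz": 0, "x": 0, "y": 0, "z": 0, "jaw": 0.05},
    {"wx": 0, "wy": 0, "wz": 0, "x": 0, "y": 0, "z": 0, "jaw": 0.06},
    {"wx": 0, "wy": 0, "wz": 0, "x": 0, "y": 0, "z": 0, "jaw": 0.07},
    {"wx": 0, "wy": 0, "wz": 0, "x": 0, "y": 0, "z": 0, "jaw": 0.07},
    {"wx": 0, "wy": 0, "wz": 0, "x": 0, "y": 0, "z": -0.01, "jaw": 0.07},
    {"wx": 0, "wy": 0, "wz": 0, "x": 0, "y": 0, "z": -0.03, "jaw": 0.07},
    {"wx": 0, "wy": 0, "wz": 0, "x": 0, "y": 0, "z": -0.03, "jaw": 0.07},
    {"wx": 0, "wy": 0, "wz": 0, "x": 0, "y": 0, "z": -0.03, "jaw": 0.07},
    {"wx": 0, "wy": 0, "wz": 0, "x": 0, "y": 0, "z": -0.02, "jaw": 0.07}
  ]
}}

```text
clock: 8.6
position: [0.4766, 0.2074, 0.2125]
orientation: [3.139, -0.001, 1.403]
contact_force: [1.2, 0.2, -0.7]
gripper_width: 0.799
grasp_force: 0.0
```

```bash
python3 g.py .392 -.2304 .21; python3 - <<'E'
from h import *
from plant import ctrl
c=ctrl.camera("side")
print(proj(c,[[.4772,.2072,.04],[.4772,.2072,.128]]))
cv2.imwrite("pics/n3.png",cv2.resize(c["frame"][40:300,120:380,::-1],(600,600)))
E
```

```text
8.6 [0.47661574 0.20736504 0.21250432] [ 3.13931416e+00 -1.46166005e-03  1.40345593e+00] [ 0.09  0.33 -0.75  1.91  0.26  1.   -0.94] 0.7990976431215658 [ 1.23669537  0.20891183 -0.70434847]
[-0.4457 -0.0105  0.0025] wz deg 0.02612292911888227
[[206.27432095 248.38643801]
 [202.92785879 204.58634023]]
```

View pics/n3.png

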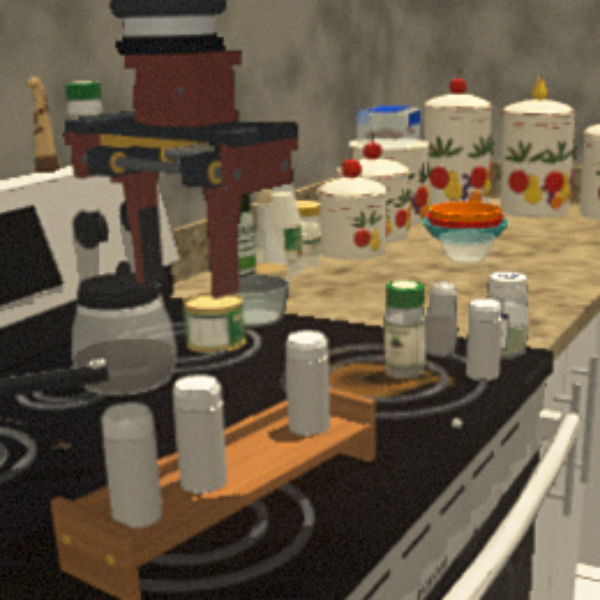

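Stray 1 stands upright on the board, with its cap at (198,388) in the crop. Now for stray 2.

Call:
{"fn": "apply_moves", "kwargs": {
  "deltas": [
    {"wx": 0, "wy": 0, "wz": 0, "x": -0.0446, "y": -0.001, "z": 0, "jaw": 0.07},
    {"wx": 0, "wy": 0, "wz": 0, "x": -0.0446, "y": -0.001, "z": 0, "jaw": 0.07},
    {"wx": 0, "wy": 0, "wz": 0, "x": -0.0446, "y": -0.001, "z": 0, "jaw": 0.07},
    {"wx": 0, "wy": 0, "wz": 0, "x": -0.0446, "y": -0.001, "z": 0, "jaw": 0.07},
    {"wx": 0, "wy": 0, "wz": 0, "x": -0.0446, "y": -0.001, "z": 0, "jaw": 0.07},
    {"wx": 0, "wy": 0, "wz": 0, "x": -0.0446, "y": -0.001, "z": 0, "jaw": 0.07},
    {"wx": 0, "wy": 0, "wz": 0, "x": -0.0446, "y": -0.001, "z": 0, "jaw": 0.07},
    {"wx": 0, "wy": 0, "wz": 0, "x": -0.0446, "y": -0.001, "z": 0, "jaw": 0.07},
    {"wx": 0, "wy": 0, "wz": 0, "x": -0.0446, "y": -0.001, "z": 0, "jaw": 0.07},
    {"wx": 0, "wy": 0, "wz": 0, "x": -0.0446, "y": -0.0015, "z": 0, "jaw": 0.07}
  ]
}}

```text
clock: 9.65
position: [0.3907, -0.2329, 0.2101]
orientation: [3.141, 0.0, 1.403]
contact_force: [0.9, 0.1, -0.1]
gripper_width: 0.796
grasp_force: 0.0
```

Call:
{"fn": "apply_moves", "kwargs": {
  "deltas": [
    {"wx": 0, "wy": 0, "wz": 0, "x": 0, "y": 0, "z": 0.02, "jaw": 0.07},
    {"wx": 0, "wy": 0, "wz": 0, "x": 0, "y": 0, "z": 0.03, "jaw": 0.07},
    {"wx": 0, "wy": 0, "wz": 0, "x": 0, "y": 0, "z": 0.01, "jaw": 0.07},
    {"wx": 0, "wy": 0, "wz": 0, "x": 0, "y": 0, "z": 0, "jaw": 0.07},
    {"wx": 0, "wy": 0, "wz": 0, "x": 0, "y": 0, "z": 0, "jaw": 0.07}
  ]
}}

```text
clock: 10.15
position: [0.3919, -0.2311, 0.1504]
orientation: [3.141, 0.0, 1.404]
contact_force: [0.5, -0.1, -0.4]
gripper_width: 0.799
grasp_force: 0.0
```

```bash
python3 g.py .392 -.2304 .0497
```

```text
10.15 [ 0.39188666 -0.23106469  0.15042977] [3.14090735e+00 7.19325471e-05 1.40385986e+00] [ 0.82  0.26 -0.48  2.12  0.17  0.8   0.07] 0.7992116855274227 [ 0.5313023  -0.07882861 -0.39153317]
[0.0007 0.     0.1007] wz deg 0.04926634019847243
```

Call:
{"fn": "apply_moves", "kwargs": {
  "deltas": [
    {"wx": 0, "wy": 0, "wz": 0, "x": 0.0007, "y": 0, "z": 0.02, "jaw": 0.065},
    {"wx": 0, "wy": 0, "wz": 0, "x": 0, "y": 0, "z": 0.02, "jaw": 0.065},
    {"wx": 0, "wy": 0, "wz": 0, "x": 0, "y": 0, "z": 0.02, "jaw": 0.065},
    {"wx": 0, "wy": 0, "wz": 0, "x": 0, "y": 0, "z": 0.02, "jaw": 0.065},
    {"wx": 0, "wy": 0, "wz": 0, "x": 0, "y": 0, "z": 0.015, "jaw": 0.065},
    {"wx": 0, "wy": 0, "wz": 0, "x": 0, "y": 0, "z": 0.005, "jaw": 0.065},
    {"wx": 0, "wy": 0, "wz": 0, "x": 0, "y": 0, "z": 0, "jaw": 0.065},
    {"wx": 0, "wy": 0, "wz": 0, "x": 0, "y": 0, "z": 0, "jaw": 0.065}
  ]
}}

```text
clock: 10.95
position: [0.3923, -0.2309, 0.0507]
orientation: [3.14, 0.001, 1.403]
contact_force: [0.5, 0.5, 0.6]
gripper_width: 0.737
grasp_force: 0.0
```

```bash
python3 g.py .392 -.2304 .0497
```

```text
10.95 [ 0.39230462 -0.23086755  0.05070986] [3.13992276e+00 6.59342867e-04 1.40325051e+00] [ 0.74  0.43 -0.41  2.19  0.31  0.58 -0.06] 0.7367035748848735 [0.50425116 0.54870824 0.60801822]
[ 0.0004 -0.0004  0.001 ] wz deg 0.014353294749620934
```

Call:
{"fn": "apply_moves", "kwargs": {
  "deltas": [
    {"wx": 0, "wy": 0, "wz": 0, "x": 0, "y": 0, "z": 0, "jaw": 0.055},
    {"wx": 0, "wy": 0, "wz": 0, "x": 0, "y": 0, "z": 0, "jaw": 0.048},
    {"wx": 0, "wy": 0, "wz": 0, "x": 0, "y": 0, "z": 0, "jaw": 0.044},
    {"wx": 0, "wy": 0, "wz": 0, "x": 0, "y": 0, "z": 0, "jaw": 0.04},
    {"wx": 0, "wy": 0, "wz": 0, "x": 0, "y": 0, "z": 0, "jaw": 0.036},
    {"wx": 0, "wy": 0, "wz": 0, "x": 0, "y": 0, "z": 0, "jaw": 0.03},
    {"wx": 0, "wy": 0, "wz": 0, "x": 0, "y": 0, "z": 0, "jaw": 0.03},
    {"wx": 0, "wy": 0, "wz": 0, "x": 0, "y": 0, "z": 0, "jaw": 0.03}
  ]
}}

```text
clock: 11.75
position: [0.3915, -0.2307, 0.0498]
orientation: [3.141, 0.0, 1.403]
contact_force: [0.2, -0.2, 2.8]
gripper_width: 0.427
grasp_force: 30.0
```

Call:
{"fn": "apply_moves", "kwargs": {
  "deltas": [
    {"wx": 0, "wy": 0, "wz": 0, "x": 0, "y": 0, "z": -0.01, "jaw": 0.03},
    {"wx": 0, "wy": 0, "wz": 0, "x": 0, "y": 0, "z": -0.02, "jaw": 0.03},
    {"wx": 0, "wy": 0, "wz": 0, "x": 0, "y": 0, "z": -0.03, "jaw": 0.03},
    {"wx": 0, "wy": 0, "wz": 0, "x": 0, "y": 0, "z": -0.03, "jaw": 0.03},
    {"wx": 0, "wy": 0, "wz": 0, "x": 0, "y": 0, "z": -0.03, "jaw": 0.03},
    {"wx": 0, "wy": 0, "wz": 0, "x": 0, "y": 0, "z": -0.02, "jaw": 0.03},
    {"wx": 0, "wy": 0, "wz": 0, "x": 0, "y": 0, "z": -0.015, "jaw": 0.03},
    {"wx": 0, "wy": 0, "wz": 0, "x": 0, "y": 0, "z": 0, "jaw": 0.03}
  ]
}}

```text
clock: 12.55
position: [0.3924, -0.2309, 0.2069]
orientation: [3.138, 0.002, 1.403]
contact_force: [0.3, 0.5, -1.5]
gripper_width: 0.429
grasp_force: 30.0
```

```bash
python3 g.py .4655 .1382 .205
```

```text
12.55 [ 0.39240629 -0.2309445   0.20686655] [3.13792788e+00 1.60322137e-03 1.40297827e+00] [ 0.85  0.18 -0.5   2.06  0.11  0.92  0.12] 0.4288751268990434 [ 0.3391822   0.47802573 -1.46636015]
[0.3762 0.0104 0.0019] wz deg -0.0012451400139575897
```

Call:
{"fn": "apply_moves", "kwargs": {
  "deltas": [
    {"wx": 0, "wy": 0, "wz": 0, "x": 0.03, "y": 0.001, "z": 0, "jaw": 0.03},
    {"wx": 0, "wy": 0, "wz": 0, "x": 0.042, "y": 0.001, "z": 0, "jaw": 0.03},
    {"wx": 0, "wy": 0, "wz": 0, "x": 0.042, "y": 0.001, "z": 0, "jaw": 0.03},
    {"wx": 0, "wy": 0, "wz": 0, "x": 0.042, "y": 0.001, "z": 0, "jaw": 0.03},
    {"wx": 0, "wy": 0, "wz": 0, "x": 0.042, "y": 0.001, "z": 0, "jaw": 0.03},
    {"wx": 0, "wy": 0, "wz": 0, "x": 0.042, "y": 0.001, "z": 0, "jaw": 0.03},
    {"wx": 0, "wy": 0, "wz": 0, "x": 0.042, "y": 0.001, "z": 0, "jaw": 0.03},
    {"wx": 0, "wy": 0, "wz": 0, "x": 0.042, "y": 0.001, "z": 0, "jaw": 0.03},
    {"wx": 0, "wy": 0, "wz": 0, "x": 0.03, "y": 0.001, "z": 0, "jaw": 0.03},
    {"wx": 0, "wy": 0, "wz": 0, "x": 0.022, "y": 0.001, "z": 0, "jaw": 0.03}
  ]
}}

```text
clock: 13.55
position: [0.4633, 0.1409, 0.2039]
orientation: [-3.14, -0.0, 1.406]
contact_force: [0.7, 0.2, -0.2]
gripper_width: 0.431
grasp_force: 30.0
```

Call:
{"fn": "apply_moves", "kwargs": {
  "deltas": [
    {"wx": 0, "wy": 0, "wz": 0, "x": 0, "y": 0, "z": 0, "jaw": 0.03},
    {"wx": 0, "wy": 0, "wz": 0, "x": 0, "y": 0, "z": 0, "jaw": 0.03},
    {"wx": 0, "wy": 0, "wz": 0, "x": 0, "y": 0, "z": 0, "jaw": 0.03},
    {"wx": 0, "wy": 0, "wz": 0, "x": 0, "y": 0, "z": 0, "jaw": 0.03}
  ]
}}

```text
clock: 13.95
position: [0.4638, 0.1369, 0.2044]
orientation: [-3.141, 0.001, 1.401]
contact_force: [-0.3, 0.3, -1.6]
gripper_width: 0.43
grasp_force: 30.0
```

```bash
python3 g.py .4655 .1382 .0897
```

```text
13.95 [0.46384955 0.13694488 0.2043568 ] [-3.14118573e+00  9.88133775e-04  1.40099900e+00] [ 0.24  0.28 -0.75  1.99  0.23  0.96 -0.8 ] 0.4297240871905008 [-0.30719067  0.31112837 -1.59366671]
[0.0015 0.0014 0.1147] wz deg -0.11464867205420712
```

Call:
{"fn": "apply_moves", "kwargs": {
  "deltas": [
    {"wx": 0, "wy": 0, "wz": 0, "x": 0.001, "y": 0.001, "z": 0.02, "jaw": 0.03},
    {"wx": 0, "wy": 0, "wz": 0, "x": 0, "y": 0, "z": 0.03, "jaw": 0.03},
    {"wx": 0, "wy": 0, "wz": 0, "x": 0, "y": 0, "z": 0.025, "jaw": 0.03},
    {"wx": 0, "wy": 0, "wz": 0, "x": 0, "y": 0, "z": 0.015, "jaw": 0.03},
    {"wx": 0, "wy": 0, "wz": 0, "x": 0, "y": 0, "z": 0, "jaw": 0.03},
    {"wx": 0, "wy": 0, "wz": 0, "x": 0, "y": 0, "z": 0, "jaw": 0.03},
    {"wx": 0, "wy": 0, "wz": 0, "x": 0, "y": 0, "z": 0, "jaw": 0.03}
  ]
}}

```text
clock: 14.65
position: [0.4661, 0.1396, 0.1158]
orientation: [3.14, -0.001, 1.403]
contact_force: [0.0, -0.0, -1.4]
gripper_width: 0.429
grasp_force: 30.0
```

```bash
python3 g.py .4655 .1382 .0897
```

```text
14.65 [0.46611679 0.13956658 0.11584358] [ 3.13962435e+00 -8.54204857e-04  1.40276160e+00] [ 0.16  0.41 -0.69  2.07  0.37  0.79 -0.93] 0.4285336107227333 [ 0.04711353 -0.00877875 -1.41765052]
[-0.0015 -0.0004  0.0261] wz deg -0.013659106042557493
```

Call:
{"fn": "apply_moves", "kwargs": {
  "deltas": [
    {"wx": 0, "wy": 0, "wz": 0, "x": -0.001, "y": 0, "z": 0.01, "jaw": 0.03},
    {"wx": 0, "wy": 0, "wz": 0, "x": 0, "y": 0, "z": 0.008, "jaw": 0.03},
    {"wx": 0, "wy": 0, "wz": 0, "x": 0, "y": 0, "z": 0.004, "jaw": 0.03},
    {"wx": 0, "wy": 0, "wz": 0, "x": 0, "y": 0, "z": 0.002, "jaw": 0.03},
    {"wx": 0, "wy": 0, "wz": 0, "x": 0, "y": 0, "z": 0.001, "jaw": 0.03},
    {"wx": 0, "wy": 0, "wz": 0, "x": 0, "y": 0, "z": 0, "jaw": 0.03},
    {"wx": 0, "wy": 0, "wz": 0, "x": 0, "y": 0, "z": 0, "jaw": 0.03},
    {"wx": 0, "wy": 0, "wz": 0, "x": 0, "y": 0, "z": 0, "jaw": 0.03}
  ]
}}

```text
clock: 15.45
position: [0.4651, 0.1384, 0.0898]
orientation: [3.141, -0.0, 1.403]
contact_force: [-0.6, -0.2, 1.1]
gripper_width: 0.426
grasp_force: 30.0
```

```bash
python3 g.py .4655 .1382 .0897
```

```text
15.45 [0.4650649  0.13840156 0.08977257] [ 3.14146875e+00 -9.84352488e-05  1.40310830e+00] [ 0.13  0.45 -0.67  2.09  0.41  0.74 -0.96] 0.42550177026318725 [-0.62358712 -0.18785312  1.06431566]
[-0.0001  0.0005  0.0001] wz deg 0.006205176032130553
```

It's down on the board. I'll release, rise and move away to the right for a final look.

Call:
{"fn": "apply_moves", "kwargs": {
  "deltas": [
    {"wx": 0, "wy": 0, "wz": 0, "x": 0, "y": 0, "z": 0, "jaw": 0.042},
    {"wx": 0, "wy": 0, "wz": 0, "x": 0, "y": 0, "z": 0, "jaw": 0.05},
    {"wx": 0, "wy": 0, "wz": 0, "x": 0, "y": 0, "z": 0, "jaw": 0.06},
    {"wx": 0, "wy": 0, "wz": 0, "x": 0, "y": 0, "z": 0, "jaw": 0.07},
    {"wx": 0, "wy": 0, "wz": 0, "x": 0, "y": 0, "z": 0, "jaw": 0.07},
    {"wx": 0, "wy": 0, "wz": 0, "x": 0, "y": 0, "z": -0.01, "jaw": 0.07},
    {"wx": 0, "wy": 0, "wz": 0, "x": 0, "y": 0, "z": -0.03, "jaw": 0.07},
    {"wx": 0, "wy": 0, "wz": 0, "x": 0, "y": 0, "z": -0.03, "jaw": 0.07},
    {"wx": 0, "wy": 0, "wz": 0, "x": 0, "y": 0, "z": -0.03, "jaw": 0.07},
    {"wx": 0, "wy": 0, "wz": 0, "x": 0, "y": 0, "z": -0.03, "jaw": 0.07}
  ]
}}

```text
clock: 16.45
position: [0.4648, 0.1385, 0.2216]
orientation: [3.141, -0.0, 1.404]
contact_force: [0.7, -0.1, -0.2]
gripper_width: 0.799
grasp_force: 0.0
```

Call:
{"fn": "apply_moves", "kwargs": {
  "deltas": [
    {"wx": 0, "wy": 0, "wz": 0, "x": -0.04, "y": 0, "z": 0, "jaw": 0.07},
    {"wx": 0, "wy": 0, "wz": 0, "x": -0.045, "y": 0, "z": 0, "jaw": 0.07},
    {"wx": 0, "wy": 0, "wz": 0, "x": -0.045, "y": 0, "z": 0, "jaw": 0.07},
    {"wx": 0, "wy": 0, "wz": 0, "x": -0.045, "y": 0, "z": 0, "jaw": 0.07},
    {"wx": 0, "wy": 0, "wz": 0, "x": -0.045, "y": 0, "z": 0, "jaw": 0.07},
    {"wx": 0, "wy": 0, "wz": 0, "x": -0.045, "y": 0, "z": 0, "jaw": 0.07},
    {"wx": 0, "wy": 0, "wz": 0, "x": -0.045, "y": 0, "z": 0, "jaw": 0.07},
    {"wx": 0, "wy": 0, "wz": 0, "x": -0.045, "y": 0, "z": 0, "jaw": 0.07},
    {"wx": 0, "wy": 0, "wz": 0, "x": -0.045, "y": 0, "z": 0, "jaw": 0.07},
    {"wx": 0, "wy": 0, "wz": 0, "x": -0.045, "y": 0, "z": 0, "jaw": 0.07}
  ]
}}

```text
clock: 17.45
position: [0.3903, -0.3021, 0.2206]
orientation: [3.14, 0.0, 1.403]
contact_force: [1.0, 0.3, 0.3]
gripper_width: 0.798
grasp_force: 0.0
```

Call:
{"fn": "apply_moves", "kwargs": {
  "deltas": [
    {"wx": 0, "wy": 0, "wz": 0, "x": -0.045, "y": -0.01, "z": 0, "jaw": 0.07},
    {"wx": 0, "wy": 0, "wz": 0, "x": -0.045, "y": -0.01, "z": 0, "jaw": 0.07},
    {"wx": 0, "wy": 0, "wz": 0, "x": -0.045, "y": -0.01, "z": 0, "jaw": 0.07},
    {"wx": 0, "wy": 0, "wz": 0, "x": -0.045, "y": -0.01, "z": 0, "jaw": 0.07},
    {"wx": 0, "wy": 0, "wz": 0, "x": -0.045, "y": -0.01, "z": 0, "jaw": 0.07},
    {"wx": 0, "wy": 0, "wz": 0, "x": -0.045, "y": -0.01, "z": 0, "jaw": 0.07},
    {"wx": 0, "wy": 0, "wz": 0, "x": 0, "y": 0, "z": 0, "jaw": 0.07},
    {"wx": 0, "wy": 0, "wz": 0, "x": 0, "y": 0, "z": 0, "jaw": 0.07}
  ]
}}

```text
clock: 18.25
position: [0.2859, -0.557, 0.2198]
orientation: [3.141, -0.001, 1.401]
contact_force: [1.0, -0.4, -0.1]
gripper_width: 0.796
grasp_force: 0.0
```

```bash
python3 - <<'E'
from h import *
from plant import ctrl
t=ctrl.camera("top");c=ctrl.camera("side")
P=np.array([[.4772,.2072,.128],[.4655,.1382,.128]])
o,X=caps(t,np.vstack([[[156,188],[245,201]],proj(t,P)]),.128);print(o,X)
m=X[:2].mean(0);u=X[0]-X[1];u/=np.linalg.norm(u);n=np.array([u[1],-u[0],0])
print("rack x,y",[((x-m)@n,(x-m)@u) for x in X])
a=t["frame"][150:250,130:430,::-1];b=c["frame"][140:300,130:380,::-1]
cv2.imwrite("pics/n4.png",np.vstack([cv2.resize(a,(600,200)),cv2.resize(b,(600,384))]))
E
```

```text
[[155.71538462 188.13076923 130.        ]
 [244.9037037  201.14814815 135.        ]
 [185.99253731 192.87313433 134.        ]
 [215.54887218 196.88721805 133.        ]] [[0.48883584 0.27636384 0.128     ]
 [0.45383117 0.06915322 0.128     ]
 [0.47619167 0.20601888 0.128     ]
 [0.46529684 0.13735147 0.128     ]]
rack x,y [(np.float64(-2.742753666798292e-17), np.float64(0.10507326791898305)), (np.float64(-3.039527472150447e-17), np.float64(-0.10507326791898305)), (np.float64(-0.0007499756027355165), np.float64(0.03360491401070506)), (np.float64(-5.44785563755244e-05), np.float64(-0.03591794151077422))]
```

View pics/n4.png

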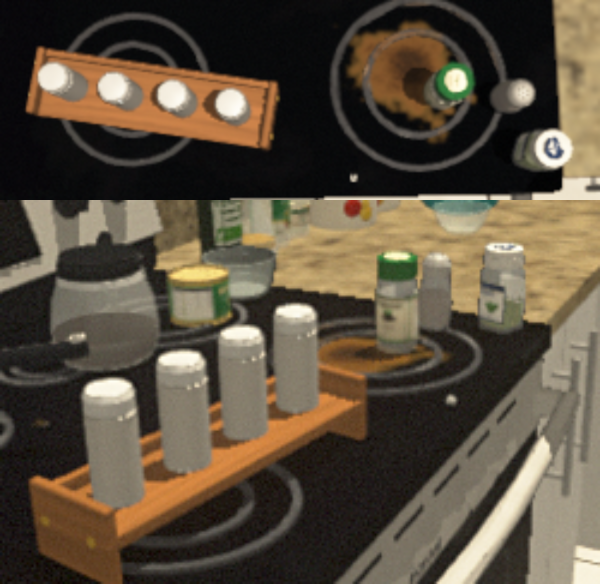

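The four shakers stand in a straight, even row, with caps at (57,80), (118,90), (175,96) and (232,105) in the upper half. Each stray is within 2 mm of its place, and the jars and glass shaker are where they were.

```bash
python3 -c "
from plant import ctrl
print(ctrl.hand_in())"
```

```text
the job is handed in; nothing more can be done
None
```

I set both stray shakers upright in the gap, each within 2 mm of its place in the row by the top camera, nothing else looked moved in the last pictures, and I handed the job in at about 18 s of the 64 s; the hand-in gave no verdict.

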